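# Put the vegetable slicer's parts away in their trays

## Robot

A 6-joint arm with a two-finger parallel gripper is mounted at the origin on the work surface. World frame = base frame: x ahead of the robot, y to its left, z up, the work surface at z = 0. Lengths are in mm, angles in rad, forces in N, time in s.
With the tool pointing down it reaches from about 350 to 975 mm from the base axis. Payload 7.1 kg.
Tool frame: the origin (TCP) lies on the front face of the gripper's body, between the roots of the fingers; the fingertips stand 80 mm ahead of it and the grasp point (between the pads) lies 61 mm ahead of it (env.tips_ahead is the distance from the TCP to the fingertips, in mm); z points along the fingers, y is the line along which they close (so a half turn about z gives the same grasp; the last joint's range is limited). The gripper opens to 88 mm and grips with 3 to 60 N. Pads are 20 mm wide; open, the fingers measure 115 mm over their backs; the gripper's body (75 mm by 178 mm) begins 61 mm behind the grasp point.
Start: joints at [-1.286, 0.423, 1.63, -0, 1.089, -0.019], TCP at [186.986, -596.357, 302.675] pointing down, gripper open.
Joint ranges: [-3, 3], [-0.9, 2.11], [0.09, 2.58], [-1.31, 4.45], [0.11, 2.69], [-2.54, 2.54]. Speed limits (rad/s): [2.39, 2.39, 3.01, 3.14, 3.14, 3.14].

## Interface

Orientations are given as a unit quaternion [x, y, z, w].
In Python, from station import env, set_gripper, viewer, workorder gives the robot as it stands. Calls block until the motion is done:
- env.reach(position, orientation): joint-space move of the TCP to a pose.
- env.move_l(position, rot=None, rate=150, f_stop=None): straight line of the TCP; rot=None keeps the orientation; rate is the mean speed in mm/s. With f_stop (N) it stops when the force on the tool has changed by that much, and returns True; else False.
- env.move_joints(angles): joint-space move.
- set_gripper(opening): finger opening in mm; the grip force is fixed at half the most; returns when the fingers have stopped.
- env.hold(seconds).
- env.ik(position, orientation): joint angles nearest the present ones, or None.
- env.read_state(): the state.
- viewer.camera(name): name is "side" or "top" or "wrist"; returns the picture (400x640x3 uint8, blue, green, red); there is no depth.
- viewer.camera_params(name): a dict with "fx", "fy", "cx", "cy" (pixels), "dist" ([k1, k2, p1, p2, k3] as OpenCV has them; the pictures are not rectified), "pose" (4x4, takes a point from camera to world coordinates); the wrist camera has in their place "tool_from_camera" (4x4, takes a point from camera to tool coordinates, whose origin is the TCP and whose axes are the flange's). Camera axes: x right, y up, looking along -z (the intrinsics and any distortion apply to the point x, -y, -z); pixel columns grow to the right and rows downward; lengths in mm; the calibration is good to about 2 mm. A picture is of the moment at which its call begins: read the wrist's pose just before it. camera_params takes no time and is no camera call.
A pose or a line that the arm cannot do raises env.IKError and nothing moves.
- workorder.sign_off(): hands the job in; it is judged then, once.
The state is a dict: "time_s": time; "qpos": joint angles; "dq": joint speeds; "tau": joint torques, N m; "tool_pos": TCP position; "orientation": TCP orientation; "force": force on the tool from outside, world axes, zero at the start; "wrist_torque": the same for the moment, N m; "width": finger opening in mm; "grip_force": force on a finger pad.
Only numpy, scipy, OpenCV 4.12 (cv2) and the standard library are available. Lean on these libraries where they do the work, as an engineer would, in place of code of your own. Each camera call takes 0.05 s, during which the arm holds its last target. There are 200 camera calls.

## Task

Put the vegetable slicer away: draw the blade insert straight and level out of the slicer's channel, keeping it level all the way, and lay it, the large round guard, the square pusher and the small round cap each flat in the bamboo tray of its own shape and size. Set every part down gently, upright with its grip on top, never drop it, and leave the blue espresso cup where it stands.

Things in the scene. Friction and masses are not known exactly. Their poses are not given: they have to be found in the camera images.
- slicer: Slicer bed, fixed: white block 150 (x) x 95 x 36 mm high, steel deck, black loop handle (85 mm long) at its +x end. Origin: centre of the block's underside on the counter, z up. A covered channel 63 mm wide, 10 mm high, floor 12 mm above the counter, runs along x and is open at the end face x = -75 mm: the insert comes out towards the slicer's own -x.
- insert: Blade insert, loose: steel plate 130 (x) x 60 x 8 mm, 0.2 kg at most. Origin: centre of its underside, z up. Black grip tab on top at x = -43 mm: 34 mm long (x), 14 mm thick (y), 8 to 38 mm above the underside. Starts in the slicer's channel, axes as the slicer's, tab end out, up to 82 mm still inside, play 1.5 mm each side, 2 mm in height: draw it 90 mm or more along its -x before lifting.
- guard: Large round guard: white disc 92 mm across and 10 mm thick, a 68 mm step up to 20 mm, and on top a black round knob 26 mm across from 20 to 46 mm above the underside. Loose, stands on the counter upright; origin: centre of its underside, z up.
- pusher: Square pusher: white plate 62 x 62 mm (sides along x and y), 14 mm thick, with a black square knob 22 x 22 mm (same axes) from 14 to 42 mm above the underside. Loose, stands on the counter upright; origin: centre of its underside, z up.
- cap: Small round cap: white disc 58 mm across, 14 mm thick, with a black round knob 22 mm across from 14 to 42 mm above the underside. Loose, stands on the counter upright; origin: centre of its underside, z up.
- tray_oblong: Oblong storage tray for the blade insert, inside 150 (x) x 80 (y) mm, so 10 mm to spare on each side; the tab may be at either end. Bamboo, fixed to the counter, rim 10 mm high and 5 mm thick, floor 4 mm thick; origin: centre of its underside on the counter, z up.
- tray_large: Large round storage tray, inside 112 mm across, for the large round guard. Bamboo, fixed to the counter, rim 10 mm high and 5 mm thick, floor 4 mm thick; origin: centre of its underside on the counter, z up.
- tray_square: Square storage tray, inside 82 x 82 mm (sides along x and y), for the square pusher. Bamboo, fixed to the counter, rim 10 mm high and 5 mm thick, floor 4 mm thick; origin: centre of its underside on the counter, z up.
- tray_small: Small round storage tray, inside 78 mm across, for the small round cap. Bamboo, fixed to the counter, rim 10 mm high and 5 mm thick, floor 4 mm thick; origin: centre of its underside on the counter, z up.
- espresso_cup: Blue espresso cup without handle, 48 mm across, 55 mm high, standing loose among the parts; it is not part of the job and must stay where it stands. Origin: centre of its underside, z up.
Things that resemble listed ones, but are neither listed nor needed, are in the scene too. What is shaped like the tray_small but turquoise is not meant. What is shaped like the tray_square but black or yellow is not meant.

How it is judged:
By the outcome, as a careful person would: the job done as asked, in the order asked, and still so for the second after the job is handed in, with the robot touching nothing.
It also fails if it takes over 112 s, if anything falls off the work surface, if the arm or the gripper's body presses on something with over 40 N, if the wrist force passes 120 N, or if a joint passes its speed limit or range.

## Working session

There is one attempt and no reset: what is moved stays moved. The work goes in short steps, each a Python script; the robot and the scene stay as the last script left them, time stands still between calls to the robot, and variables do not carry over. Pictures are saved under pics/ and viewed, at most 14 in all, crops included, and the job is handed in when it is done.

```bash
ls; mkdir -p pics; python3 - <<'E'
from station import env, viewer
import cv2, numpy as np
for n in ("top","side"):
    im=viewer.camera(n); cv2.imwrite(f"pics/{n}0.png",im)
    p=viewer.camera_params(n); print(n,{k:np.round(v,3).tolist() for k,v in p.items()})
print({k:np.round(v,3).tolist() for k,v in viewer.camera_params("wrist").items()})
s=env.read_state(); print(s["time_s"],s["orientation"])
E
```

```text
pics
top {'fx': 435.534, 'fy': 435.534, 'cx': 319.871, 'cy': 196.262, 'dist': [-0.1, 0.0, 0.0, 0.0, 0.0], 'pose': [[0.006, 0.998, -0.059, 399.24], [-1.0, 0.006, -0.005, 42.367], [-0.004, 0.059, 0.998, 1265.859], [0.0, 0.0, 0.0, 1.0]]}
side {'fx': 376.222, 'fy': 376.222, 'cx': 319.27, 'cy': 200.54, 'dist': [-0.053, 0.0, 0.0, 0.0, 0.0], 'pose': [[-0.998, 0.041, -0.046, 408.634], [-0.061, -0.605, 0.794, 868.989], [0.004, 0.795, 0.606, 667.196], [0.0, 0.0, 0.0, 1.0]]}
{'fx': 299.61, 'fy': 299.61, 'cx': 322.4, 'cy': 195.442, 'dist': [-0.003, 0.0, 0.0, 0.0, 0.0], 'tool_from_camera': [[0.0, 0.958, 0.288, 78.924], [1.0, -0.0, 0.0, -0.454], [0.0, 0.288, -0.958, -82.511], [0.0, 0.0, 0.0, 1.0]]}
0.1 [ 9.88487627e-01  1.51300213e-01 -8.82198317e-05 -6.70763005e-04]
```

View pics/top0.png

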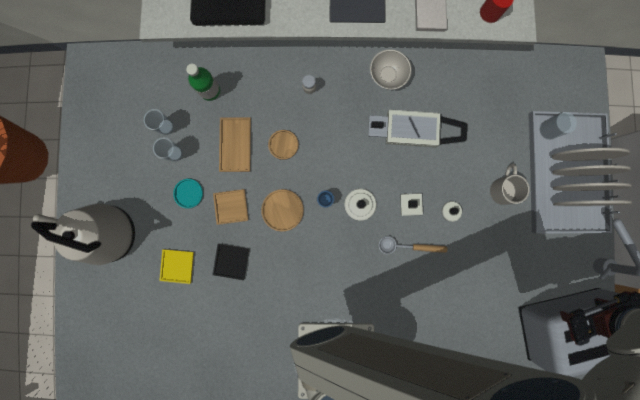

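View pics/side0.png

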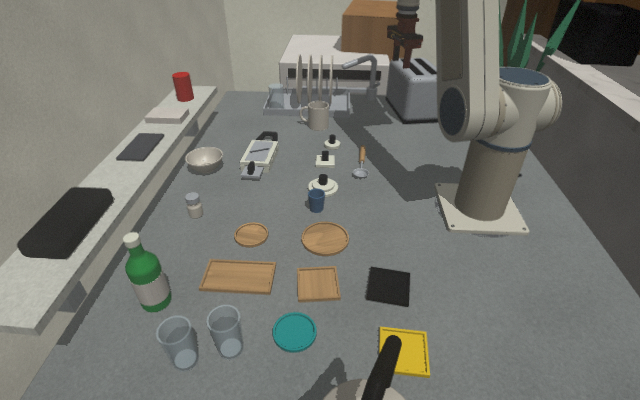

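Candidates in the top view:
- **Bamboo trays:** oblong (236,144), small round (283,144), square (231,206) and large round (283,210). The decoys are turquoise (188,193), yellow (177,266) and black (231,262).
- **Parts:** insert tab (377,125) in the slicer (414,128), guard (360,204), pusher (412,204), cap (453,211) and cup (325,198). Other round white things are the bowl (391,70) and the ladle (388,244).

Next I'll measure these and check the choice in a close crop.

```bash
cat > h.py <<'E'
from station import env, set_gripper, viewer, workorder
import cv2, numpy as np
from scipy.spatial.transform import Rotation as R
def cam(n):
    p=viewer.camera_params(n)
    if n=="wrist":
        s=env.read_state(); T=np.eye(4); T[:3,:3]=R.from_quat(s["orientation"]).as_matrix(); T[:3,3]=s["tool_pos"]
        p["pose"]=T@np.array(p["tool_from_camera"])
    return viewer.camera(n),p
def cast(p,uv,z):
    K=np.array([[p["fx"],0,p["cx"]],[0,p["fy"],p["cy"]],[0,0,1.]])
    q=cv2.undistortPoints(np.float64(uv).reshape(-1,1,2),K,np.float64(p["dist"]))[:,0]
    M=np.array(p["pose"]); d=np.c_[q[:,0],-q[:,1],-np.ones(len(q))]@M[:3,:3].T
    return (M[:3,3]+d*((z-M[2,3])/d[:,2])[:,None])[:,:2]
def blobs(m,amin=30):
    return [c for c in cv2.findContours(m.astype(np.uint8),cv2.RETR_EXTERNAL,cv2.CHAIN_APPROX_NONE)[0] if cv2.contourArea(c)>=amin]
def measure(c,p,z):
    "centre, size and long-side yaw (deg) of a contour cast on plane z"
    w=np.float32(cast(p,c,z)); (x,y),(a,b),t=cv2.minAreaRect(w)
    if a<b: a,b,t=b,a,t+90
    return np.round([x,y,a,b,(t+90)%180-90],1)
def down(yaw): # tool pointing down, tool y axis (closing line) at world angle yaw
    c,s=np.cos(yaw),np.sin(yaw)
    return R.from_matrix(np.array([[s,c,0],[-c,s,0],[0,0,-1]])).as_quat()
E
python3 - <<'E'
from h import *
im,p=cam("top"); h=cv2.cvtColor(im,cv2.COLOR_BGR2HSV)
H,S,V=[h[...,i].astype(int) for i in range(3)]
for name,m,z,amin in (("bamboo",(H>8)&(H<22)&(S>90)&(V>90),10,200),("white",(S<45)&(V>170),10,60),("blue",(H>100)&(H<120)&(S>120),40,30),("black",(V<50),42,15)):
    print(name)
    for c in blobs(m,amin):
        u,v,w,hh=cv2.boundingRect(c)
        if 130<u<500 and 55<v<290: print((u+w//2,v+hh//2),measure(c,p,z))
print(down(0),R.from_quat(env.read_state()["orientation"]).as_matrix().round(2).tolist())
cv2.imwrite("pics/crop.png",cv2.resize(im[95:235,205:475],None,fx=2.9,fy=2.9,interpolation=cv2.INTER_CUBIC))
E
```

```text
bamboo
(282, 210) [432.9 157.4 115.8 115.5 -89.6]
(231, 207) [442.2 308.1  91.9  89.4 -82.2]
(283, 144) [6.253e+02 1.567e+02 8.280e+01 8.190e+01 6.000e-01]
(234, 145) [6.240e+02 2.994e+02 1.573e+02 8.850e+01 2.000e-01]
white
(452, 211) [ 433.  -335.3   51.5   50.2   44.2]
(411, 204) [ 452.1 -215.6   58.2   57.8    4.4]
(360, 205) [450.  -67.8  86.7  83.8 -89.7]
(414, 128) [ 677.5 -225.4  150.1   92.7   86.9]
blue
(327, 198) [465.4  26.   27.8  24.  -63.1]
black
(231, 262) [286.3 297.2  89.5  88.2  81.1]
(454, 211) [ 432.9 -330.8   20.3   14.2  -89.8]
(413, 204) [ 452.2 -213.5   20.1   14.1  -89.7]
(361, 204) [451.5 -67.8  18.   17.9 -44.8]
(378, 125) [ 677.3 -115.2   31.6   14.5  -89.5]
(453, 130) [ 662.6 -334.    78.8   75.5   -3.6]Traceback (most recent call last):
  File "<stdin>", line 9, in <module>
  File "h.py", line 24, in down
    return R.from_matrix(np.array([[s,c,0],[-c,s,0],[0,0,-1]])).as_quat()
           ~~~~~~~~~~~~~^^^^^^^^^^^^^^^^^^^^^^^^^^^^^^^^^^^^^^^
  File "scipy/spatial/transform/_rotation.pyx", line 1143, in scipy.spatial.transform._rotation.Rotation.from_matrix
ValueError: Non-positive determinant (left-handed or null coordinate frame) in rotation matrix 0: [[ 0.  1.  0.]
 [-1.  0.  0.]
 [ 0.  0. -1.]].
```

```bash
sed -i 's/\[\[s,c,0\],\[-c,s,0\],\[0,0,-1\]\]/[[-s,c,0],[c,s,0],[0,0,-1]]/' h.py
python3 - <<'E'
from h import *
im,_=cam("top")
cv2.imwrite("pics/crop.png",cv2.resize(im[95:235,205:475],None,fx=2.9,fy=2.9,interpolation=cv2.INTER_CUBIC))
for yaw in (0,np.pi):
    q=[env.ik(P,down(yaw)) for P in ([677,-180,320],[677,-113,105],[677,0,105],[624,300,105],[450,-68,105],[432,157,105],[442,308,105],[452,-214,98],[433,-333,98],[625,157,98])]
    print([None if a is None else np.round(a[5],2) for a in q])
env.reach([677,-180,320],down(0))
im,p=cam("wrist"); cv2.imwrite("pics/w1.png",im); print(env.read_state()["time_s"],env.read_state()["tool_pos"])
E
```

```text
[np.float64(-0.28), np.float64(-0.18), np.float64(-0.02), np.float64(0.43), np.float64(-0.18), np.float64(0.32), np.float64(0.59), np.float64(-0.47), np.float64(-0.68), np.float64(0.23)]
[None, None, None, None, None, None, None, None, np.float64(2.46), None]
2.5417 [ 676.61490947 -181.11623854  320.01923882]
```

View pics/crop.png

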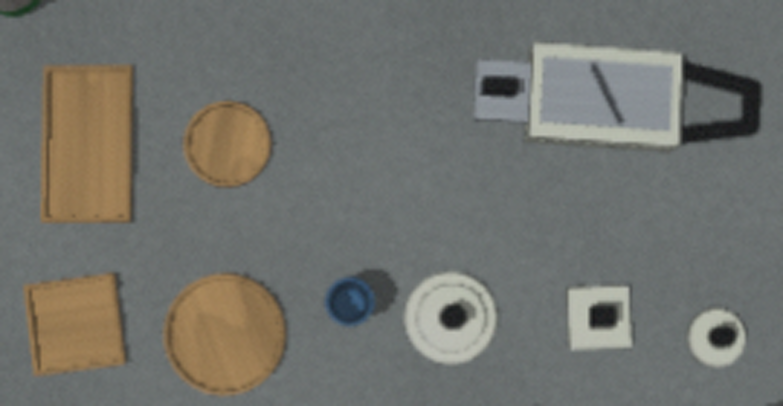

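View pics/w1.png

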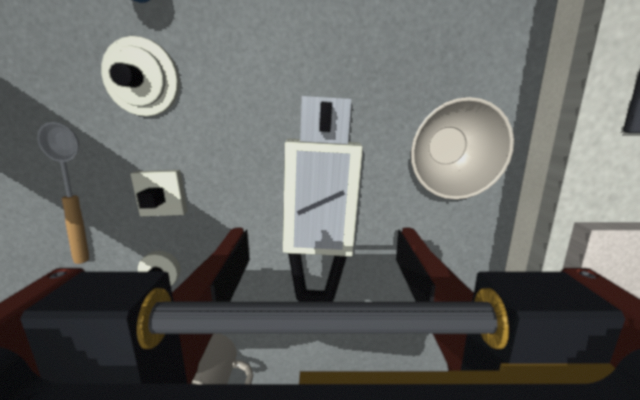

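The crop confirms the choice. The tab (500,85) sticks out on the left of the slicer, and all four bamboo trays are empty. In the wrist view the tab is at (326,117) and the slicer at (323,198), slightly rotated. Next I'll take the slicer's axis from its long edges.

```bash
python3 - <<'E'
from h import *
im,p=cam("wrist"); h=cv2.cvtColor(im,cv2.COLOR_BGR2HSV); S,V=h[...,1].astype(int),h[...,2].astype(int)
roi=np.zeros(im.shape[:2],bool); roi[85:270,275:375]=1
m=roi&(V>185)&(S<60)
L,Rr=[],[]
for v in range(152,236):
    u=np.flatnonzero(m[v]); 
    if len(u): L.append((u[0],v)); Rr.append((u[-1],v))
for E in (L,Rr):
    w=cast(p,E,36); f=cv2.fitLine(np.float32(w),cv2.DIST_HUBER,0,.01,.01).ravel(); print("edge",f.round(3),"yaw",np.degrees(np.arctan2(f[1],f[0])).round(2))
c=max(blobs(m),key=cv2.contourArea); print("slicer",measure(c,p,36))
roi[140:]=0
for c in blobs(roi&(V<60),20): print("tab z50",measure(c,p,50))
pl=roi&(V>110)&(S<80)
L,Rr=[],[]
for v in range(102,136):
    u=np.flatnonzero(pl[v]); L.append((u[0],v)); Rr.append((u[-1],v))
for E in (L,Rr):
    w=cast(p,E,20); f=cv2.fitLine(np.float32(w),cv2.DIST_HUBER,0,.01,.01).ravel(); print("plate",f.round(3),np.degrees(np.arctan2(f[1],f[0])).round(2))
E
```

```text
edge [ 5.70000e-02  9.98000e-01  6.28095e+02 -2.01050e+02] yaw 86.73
edge [ 5.80000e-02  9.98000e-01  7.19630e+02 -2.08593e+02] yaw 86.69
slicer [ 673.  -219.9  148.5   93.2   86.7]
tab z50 [ 679.8 -114.    31.9   11.8   86.7]
plate [ 4.70000e-02  9.99000e-01  6.17614e+02 -1.18715e+02] 87.33
plate [ 4.80000e-02 -9.99000e-01  7.40094e+02 -1.13825e+02] -87.25
```

```bash
python3 - <<'E'
from h import *
a=np.radians(86.7); d=np.array([np.cos(a),np.sin(a),0]); q=down(a-np.pi/2)
g=np.array([679.4,-114,106.])
set_gripper(44)
env.reach(g+[0,0,60],q)
print(env.move_l(g,rate=90,f_stop=8), env.read_state()["tool_pos"].__repr__())
set_gripper(0); s=env.read_state(); print(s["width"],s["grip_force"],np.round(s["force"],1),np.round(s["tool_pos"],1))
g=np.array(s["tool_pos"]); g[2]+=.5
print("stopped",env.move_l(g+d*50,rate=50,f_stop=25)); s=env.read_state(); print(np.round(s["force"],1),np.round(s["tool_pos"],1),s["width"])
print("stopped",env.move_l(g+d*115,rate=60,f_stop=25)); s=env.read_state(); print(np.round(s["force"],1),np.round(s["tool_pos"],1),s["width"],s["time_s"])
im,p=cam("side"); cv2.imwrite("pics/s1.png",cv2.resize(im[110:250,150:390],None,fx=3,fy=3))
for yaw in (90,-90):
  for P in ([667,299,105],[581,299,105],[581,299,180]):
    j=env.ik(P,down(np.radians(yaw))); print(yaw,P,None if j is None else np.round(j,2))
E
```

```text
False array([ 679.63765574, -114.00486229,  106.05210869])
13.855073199265524 29.999279379844666 [-0.5 -0.6  1.8] [ 679.6 -114.   106.3]
stopped False
[-0.3 -0.1 -1.4] [682.4 -64.3 106.8] 14.275629932531169
stopped False
[ 0.9 -0.4 -0.4] [6.862e+02 4.000e-01 1.068e+02] 13.64746687944136 7.9
90 [667, 299, 105] [ 0.41  0.8   1.45 -0.    0.88 -1.17]
90 [581, 299, 105] [ 0.46  0.72  1.65 -0.    0.77 -1.11]
90 [581, 299, 180] [ 0.46  0.61  1.63 -0.    0.9  -1.11]
-90 [667, 299, 105] [ 0.41  0.8   1.45 -0.    0.88  1.98]
-90 [581, 299, 105] [ 0.46  0.72  1.65 -0.    0.77  2.03]
-90 [581, 299, 180] [ 0.46  0.61  1.63 -0.    0.9   2.03]
```

View pics/s1.png

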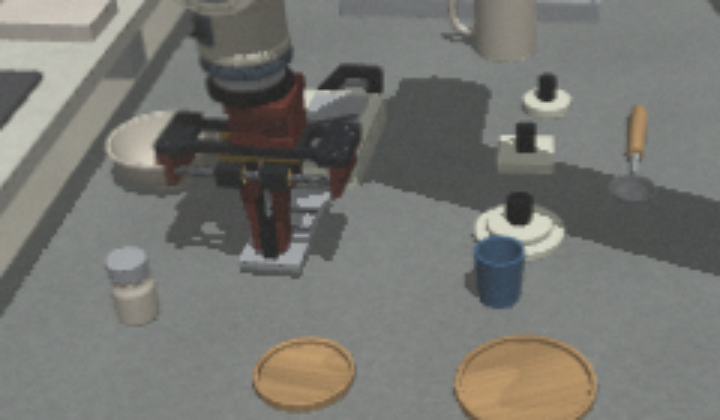

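The tab end is at (270,262). The insert is fully clear of the slicer and hangs level in the gripper. Next I carry it to the oblong tray.

```bash
python3 - <<'E'
from h import *
g=np.array(env.read_state()["tool_pos"])
env.move_l(g+[0,0,70],rate=120)
env.move_l([581,299.4,177],rot=down(np.pi/2),rate=110)
env.move_l([581,299.4,118],rate=80); env.hold(.2)
s=env.read_state(); print(np.round(s["tool_pos"],1),s["width"],np.round(s["force"],1),np.round(s["wrist_torque"],2),s["time_s"])
im,p=cam("side"); cv2.imwrite("pics/s2.png",cv2.resize(im[200:340,120:380],None,fx=3,fy=3))
E
```

```text
[581.3 299.6 118.7] 13.938001192979463 [-0.5 -0.1 -0.6] [ 0.04 -0.11 -0.02] 12.8
```

View pics/s2.png

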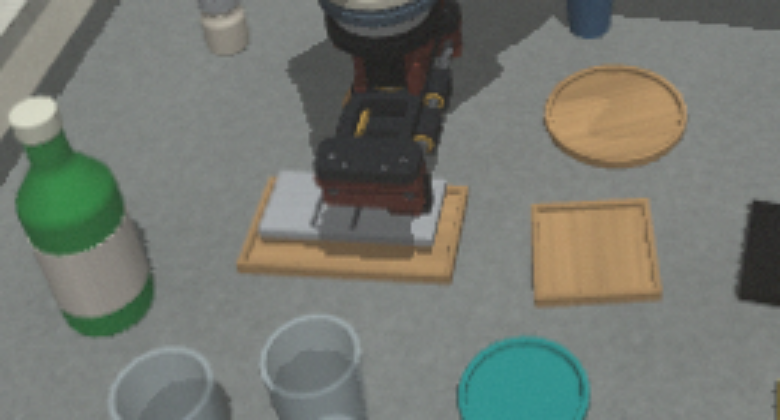

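```bash
python3 - <<'E'
from h import *
print("touch",env.move_l([581,299.4,97.6],rate=25,f_stop=3)); s=env.read_state(); print(np.round(s["tool_pos"],1),np.round(s["force"],1))
set_gripper(40); env.hold(.1)
env.move_l(np.array(s["tool_pos"])+[0,0,75],rate=150)
env.reach([450,-215,345],down(0)); env.hold(.2)
im,p=cam("wrist"); cv2.imwrite("pics/w2.png",im)
h=cv2.cvtColor(im,cv2.COLOR_BGR2HSV); S,V=h[...,1].astype(int),h[...,2].astype(int)
for name,m,z in (("white",(V>150)&(S<70),14),("dark",V<50,42)):
    for c in blobs(m,40):
        u,v,w,hh=cv2.boundingRect(c)
        if 240<u+w/2<420 and v+hh/2<260: print(name,(u+w//2,v+hh//2),measure(c,p,z))
im,p=cam("side"); cv2.imwrite("pics/s3.png",cv2.resize(im[140:340,190:370],None,fx=3,fy=3))
print(env.read_state()["time_s"],env.read_state()["tool_pos"])
E
```

```text
touch True
[580.8 299.3  99.3] [-0.6 -0.3  4. ]
white (313, 239) [ 436.8 -332.2   51.7   39.2   67.3]
white (324, 166) [ 451.7 -215.8   64.4   64.2    2.4]
white (324, 49) [ 4.512e+02 -6.780e+01  9.210e+01  9.050e+01  1.000e-01]
dark (311, 249) [ 433.9 -329.3   26.7   17.    89.1]
dark (325, 169) [ 452.6 -213.9   19.9   17.1  -89.9]
dark (324, 47) [451.6 -68.9  24.5  21.1 -89.9]
17.2167 [ 450.22171507 -214.68131778  344.82852404]
```

View pics/w2.png

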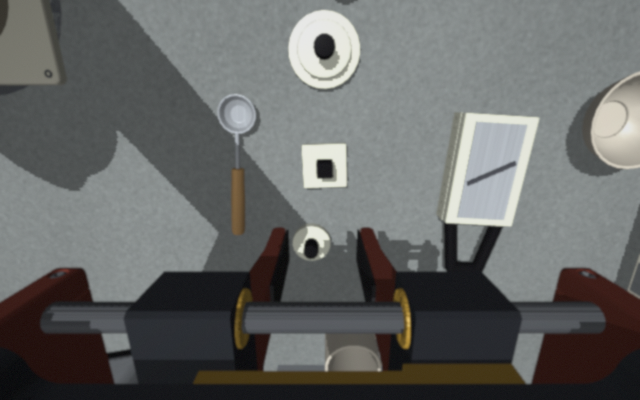

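View pics/s3.png

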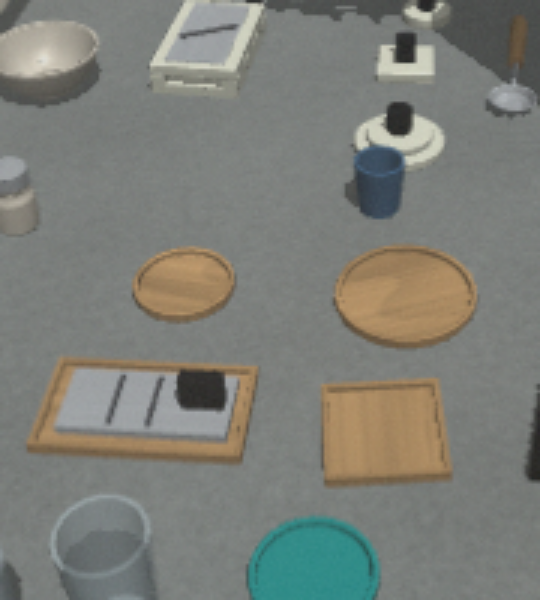

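The insert lies flat in its tray with the tab on top at (200,390), and the cup has not moved. The wrist view shows the guard (324,47), pusher (324,166) and cap (312,242), and their sizes match the description. Guard goes next.

```bash
cat >> h.py <<'E'
def st(tag):
    s=env.read_state(); print(tag,np.round(s["tool_pos"],1),"w",round(s["width"],1),"F",np.round(s["force"],1),"t",round(s["time_s"],1)); return np.array(s["tool_pos"])
def stow(src,ys,dst,yd,z,kw,zc=205):
    "pick at src (TCP height z, knob width kw), carry at zc, lay at dst on a 4 mm floor"
    set_gripper(50)
    env.reach([*src,z+60],down(ys))
    if env.move_l([*src,z],rate=90,f_stop=8): raise SystemExit(st("hit"))
    set_gripper(0); g=st("grip")
    if abs(env.read_state()["width"]-kw)>3: raise SystemExit("bad grip")
    env.move_l([g[0],g[1],zc],rate=130)
    env.move_l([*dst,zc],rot=down(yd),rate=150)
    env.move_l([*dst,g[2]+14],rate=120); env.hold(.2)
    print("width",env.read_state()["width"])
    print("touch",env.move_l([*dst,g[2]+2],rate=20,f_stop=2.5)); g=st("down")
    set_gripper(50); env.hold(.1); env.move_l(g+[0,0,70],rate=150); st("up")
E
python3 - <<'E'
from h import *
stow((451.4,-68.2),0,(433,157.4),0,104,26)
im,p=cam("side"); cv2.imwrite("pics/s4.png",cv2.resize(im[140:340,190:370],None,fx=3,fy=3))
E
```

```text
grip [451.6 -68.2 104.3] w 25.5 F [-0.2  1.   5.4] t 19.9
width 25.432694992216806
touch True
down [432.8 157.3 107.9] w 25.3 F [ 0.2  0.6 -0.1] t 24.0
up [432.6 157.3 177.7] w 50.1 F [-0.4  0.3  0.4] t 25.3
```

View pics/s4.png

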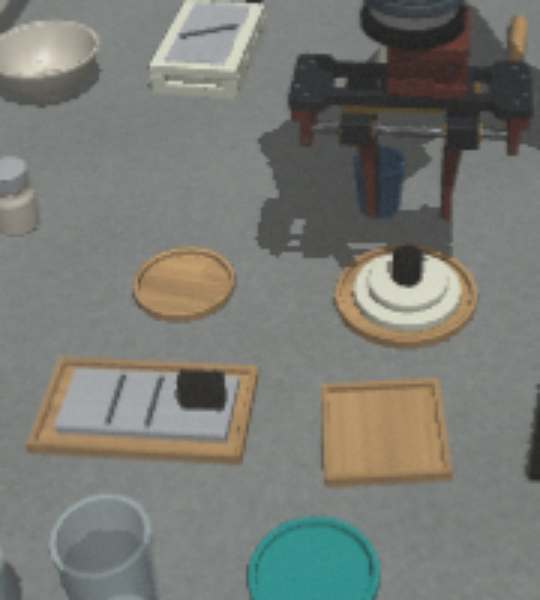

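The guard sits centred in the large tray at (408,290). Pusher next, then another look at the cap.

```bash
python3 - <<'E'
from h import *
stow((451.9,-215.3),np.radians(2.4),(442.2,308.1),np.radians(7.8),99,22)
im,p=cam("side"); cv2.imwrite("pics/s5.png",cv2.resize(im[140:340,190:370],None,fx=3,fy=3))
set_gripper(80)
env.reach([434,-320,300],down(0)); env.hold(.2)
im,p=cam("wrist"); cv2.imwrite("pics/w3.png",im)
h=cv2.cvtColor(im,cv2.COLOR_BGR2HSV); S,V=h[...,1].astype(int),h[...,2].astype(int)
for name,m,z in (("white",(V>100)&(S<90),14),("dark",V<50,42)):
    for c in blobs(m,40):
        u,v,w,hh=cv2.boundingRect(c)
        if 240<u+w/2<420 and v+hh/2<260: print(name,(u+w//2,v+hh//2),measure(c,p,z))
E
```

```text
grip [ 452.1 -215.4   99.3] w 21.6 F [-0.6 -0.4  4. ] t 28.4
width 21.71074290580377
touch True
down [442.2 308.1 104.1] w 22.0 F [0.5 0.8 3.9] t 34.6
up [442.  308.  173.9] w 50.0 F [ 0.3 -0.3 -0.6] t 35.9
white (381, 253) [ 5.132e+02 -4.323e+02  2.330e+01  6.000e+00  1.000e-01]
white (414, 149) [ 5.893e+02 -3.167e+02  5.974e+02  3.721e+02  1.000e-01]
dark (322, 187) [ 432.9 -331.2   23.1   17.7  -89.9]
```

View pics/s5.png

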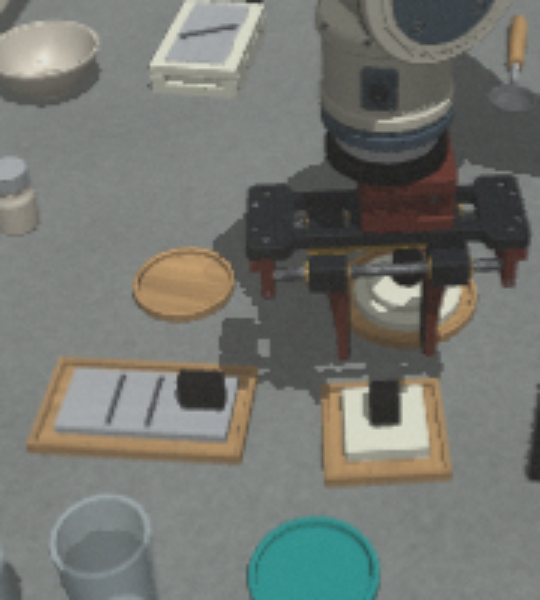

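View pics/w3.png

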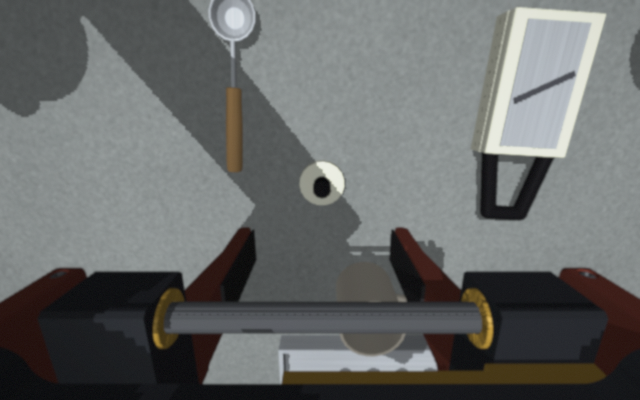

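The pusher sits in the square tray at (385,425). The cap is centred at about (322,183) in the wrist view, half in shadow. I'll cast that disc centre onto z = 14 mm and check it against the knob at (433,-331).

```bash
python3 - <<'E'
from h import *
im,p=cam("wrist"); c=cast(p,[(322,183)],14)[0]; e=cast(p,[(299,183),(345,183),(322,160),(322,206)],14)
print(c,np.ptp(e[:2,0]),np.ptp(e[2:,1]))
assert np.hypot(*(c-[433,-331.2]))<5
stow(((c[0]+433)/2,(c[1]-331.2)/2),0,(625.3,156.7),0,99,22)
env.move_l(np.array(env.read_state()["tool_pos"])+[0,0,60])
env.reach([400,-450,300],down(-.8)); env.hold(.2)
im,p=cam("top"); a=im[95:275,155:475]
im2,_=cam("side"); b=im2[140:340,190:370]
f=lambda i,w,h:cv2.resize(i,(w,h),interpolation=cv2.INTER_CUBIC)
cv2.imwrite("pics/end.png",np.hstack([f(a,460,259*1),f(b,233,259)]).repeat(1,0))
h=cv2.cvtColor(im,cv2.COLOR_BGR2HSV)
for c in blobs((h[...,0]>100)&(h[...,0]<120)&(h[...,1]>120),30): print("cup",measure(c,p,40))
E
```

```text
[ 433.44198444 -334.13304035] 58.33092996421493 60.18332812974006
grip [ 433.3 -332.8   99.3] w 21.6 F [-0.5  0.7  3. ] t 41.9
width 21.533755250236634
touch True
down [625.2 156.6 102.9] w 21.1 F [ 0.8 -0.4  1.5] t 48.1
up [624.9 156.6 172.7] w 50.0 F [-0.1 -0.5  0.4] t 49.5
cup [468.2  26.7  33.8  27.7  37.2]
```

View pics/end.png

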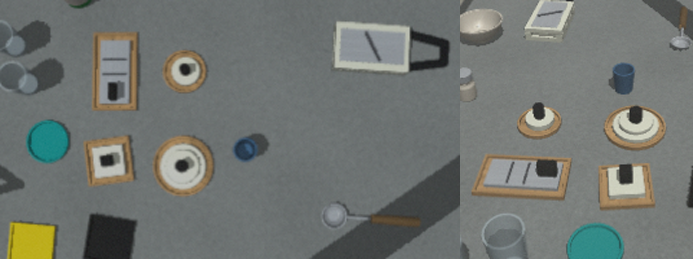

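All four parts lie flat inside their own trays: oblong (115,70), small (185,70), square (109,160) and large (183,165). The cup is still at side-view pixel (317,200), as at the start, and the gripper is clear.

```bash
python3 -c "
from h import *
print(workorder.sign_off())"
```

```text
the job is handed in; nothing more can be done
None
```

The job is handed in at about 50 s of the 112 s allowed: the blade insert, guard, pusher and cap each lie flat, grip up, in their own bamboo trays, and the espresso cup was not moved.

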